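# Return a jar to its place in the tight jar rack

### The job

The jar standing by itself on the bench belongs in the jar rack, directly beside the low jar on its left (the robot's left), but the row has spread and its place has closed up. Gently nudge the jars of the row apart, sliding them along without lifting or tipping any and without pressing glass hard on glass, since it chips, until there is room; then lower the jar into the gap until it stands upright, square and fully down on the rack floor, and let go. Leave the brush pot, the dish and the weight where they are.

Things in the scene. Friction and masses are not known exactly. Their poses are not given: they have to be found in the camera images.
- stray_jar_mid (a point): the jar to put away, standing on the bench: square amber glass body 47 x 47 mm and 55 mm high, black screw lid 32 mm across, 75 mm high in all, about 0.13 kg. The point is its centre, half-way up (37.5 mm above its underside); x and y are square to its sides, z up. It may go in with any of its four sides to the front
- low_jar_mid (a point): the one low jar of the row: same make, body 47 x 47 mm and 36 mm high, wide lid 43 mm across, only 56 mm high in all, about 0.11 kg. The point is its centre, half-way up (28 mm above its underside); x and y are square to its sides, z up. At least two jars stand to its left and one to its right
- low_jar: the same low jar, at the middle of its underside, same axes
- rack: the fixed plywood jar rack, origin: middle of its underside, on the bench. y runs along the row (+y: robot's left), x across it away from the robot, z up. Inside 62 mm across (x), 332 mm long (y); floor 6 mm above the bench; end boards 10 mm thick, 45 mm high; front and back rails 8 mm thick, only 14 mm high, so that jars can be taken by their front and back faces above the rails
- rack_in (a point): middle of the rack's inner floor, 6 mm above the bench; same axes. The six jars stand loose on it, with gaps of some mm; pushed up solid to both ends they leave 50 mm for the stray jar. Each slides at about 0.5 N (more if it is pressed down); they may be pressed against one another with up to 25 N
- jar_a_mid (a point): a row jar with a black screw lid, square amber glass body, 75 mm high in all (body 55 mm, lid 32 mm across), between 38 and 52 mm square (the jars are not all the same width), about 0.13 kg. The point is its centre, half-way up; x and y are square to its sides, z up
- jar_b_mid (a point): a row jar with a black screw lid, square amber glass body, 75 mm high in all (body 55 mm, lid 32 mm across), between 38 and 52 mm square (the jars are not all the same width), about 0.13 kg. The point is its centre, half-way up; x and y are square to its sides, z up
- jar_c_mid (a point): a row jar with a black screw lid, square amber glass body, 75 mm high in all (body 55 mm, lid 32 mm across), between 38 and 52 mm square (the jars are not all the same width), about 0.13 kg. The point is its centre, half-way up; x and y are square to its sides, z up
- jar_d_mid (a point): a row jar with a black screw lid, square amber glass body, 75 mm high in all (body 55 mm, lid 32 mm across), between 38 and 52 mm square (the jars are not all the same width), about 0.13 kg. The point is its centre, half-way up; x and y are square to its sides, z up
- jar_e_mid (a point): a row jar with a black screw lid, square amber glass body, 75 mm high in all (body 55 mm, lid 32 mm across), between 38 and 52 mm square (the jars are not all the same width), about 0.13 kg. The point is its centre, half-way up; x and y are square to its sides, z up
- jar_a: the same jar as jar_a_mid, at the middle of its underside, same axes
- jar_d: the same jar as jar_d_mid, at the middle of its underside, same axes
- jar_b: the same jar as jar_b_mid, at the middle of its underside, same axes
- jar_c: the same jar as jar_c_mid, at the middle of its underside, same axes
- jar_e: the same jar as jar_e_mid, at the middle of its underside, same axes
- stray_jar: the same jar as stray_jar_mid, at the middle of its underside, same axes
- brush_pot: bystander: glass pot 74 mm across and 100 mm high with brushes standing in it, about 250 mm high with them; origin under its middle
- dish: bystander: white ceramic bowl, 100 mm across, 35 mm high; origin under its middle
- weight: bystander: steel weight block 50 x 90 x 30 mm with a short knob to 60 mm; origin under its middle
Not all that is in view belongs to the job. Leave any pink or red look-alike of the jar_e alone.

How it is judged (in metres and radians):
At the end, for the whole second after the job is handed in: The stray jar stands directly on the robot's-left side of the low jar (centres 43 to 55 mm apart along the row), square to the rack within 0.12 rad and within 10 mm of its middle line; all seven jars stand in the rack on its floor within 3 mm, upright within 0.06 rad and at rest (y of stray_jar_mid in the frame of low_jar between 0.043 and 0.055 m and (angle between the y axis of stray_jar_mid and the y axis of rack, either way round below 0.12 rad or angle between the y axis of stray_jar_mid and the x axis of rack, either way round below 0.12 rad) and z of jar_a_mid in the frame of rack between 0.0405 and 0.0465 m and z of jar_d_mid in the frame of rack between 0.0405 and 0.0465 m and z of jar_b_mid in the frame of rack between 0.0405 and 0.0465 m and z of low_jar_mid in the frame of rack between 0.031 and 0.037 m and z of jar_c_mid in the frame of rack between 0.0405 and 0.0465 m and z of jar_e_mid in the frame of rack between 0.0405 and 0.0465 m and z of stray_jar_mid in the frame of rack between 0.0405 and 0.0465 m and x of stray_jar_mid in the frame of rack between -0.01 and 0.01 m and angle between each of jar_a_mid, jar_d_mid, jar_b_mid, low_jar_mid, jar_c_mid, jar_e_mid, stray_jar_mid's own z axis and vertical below 0.06 rad and linear speed of each of jar_a, jar_d, jar_b, low_jar, jar_c, jar_e, stray_jar below 0.02 m/s); the robot touches nothing.
It fails at once if a jar is pressed against another jar with more than 25 N (contact force between jar_a and jar_d above 25 N or contact force between any of jar_a, jar_d and jar_b above 25 N or contact force between any of jar_a, jar_d, jar_b and low_jar above 25 N or contact force between any of jar_a, jar_d, jar_b, low_jar and jar_c above 25 N or contact force between any of jar_a, jar_d, jar_b, low_jar, jar_c and jar_e above 25 N or contact force between any of jar_a, jar_d, jar_b, low_jar, jar_c, jar_e and stray_jar above 25 N).
It fails at once if a jar of the row is lifted more than 15 mm off the rack floor (height (world z) of any of jar_a_mid, jar_d_mid, jar_b_mid, jar_c_mid, jar_e_mid above 0.0585 m or height (world z) of low_jar_mid above 0.049 m).
It fails at once if a jar is tipped by more than 20 degrees (angle between any of jar_a_mid, jar_d_mid, jar_b_mid, low_jar_mid, jar_c_mid, jar_e_mid, stray_jar_mid's own z axis and vertical above 0.35 rad).
It fails at once if the brush pot, the dish or the weight is moved by more than 20 mm (distance of any of brush_pot, dish, weight from where it was at the start of the episode above 0.02 m).
It also fails if it takes over 72 s, if anything falls off the work surface, if the arm or the gripper's body presses on something with over 40 N, if the wrist force passes 120 N, or if a joint passes its speed limit or range.

### The arm

A 7-joint arm with a two-finger parallel gripper is mounted at the origin on the work surface. World frame = base frame: x ahead of the robot, y to its left, z up, the work surface at z = 0. Lengths are in m, angles in degrees, forces in N, time in s.
With the tool pointing down it reaches from about 0.35 to 0.775 m from the base axis. Payload 3.1 kg.
Tool frame: the origin (TCP) lies on the centre line of the jaws, within the pads' length; the fingertips stand 17 mm ahead of it and the grasp point (between the pads) lies 2 mm behind it (robot.tip_reach is the distance from the TCP to the fingertips, in m); z points along the fingers, y is the line along which they close (so a half turn about z gives the same grasp; the last joint's range is limited). The gripper opens to 85 mm and grips with 20 to 120 N. Pads are 22 mm wide; open, the fingers measure 114 mm over their backs; the gripper's body (76 mm by 85 mm) begins 54 mm behind the grasp point. The pads swing forward as they close: fully open they stand 13 mm farther back than shut.
Start: joints at [62.298, 17.813, 0.802, 86.603, -0.252, 75.585, -1.558], TCP at [0.235, -0.497, 0.248] pointing down, gripper open.
Joint ranges: [-154.91, 154.91], [-16.99, 109.72], [-72.82, 74.43], [7.12, 147.25], [-82.49, 262.49], [11.32, 116.49], [-174.64, 174.64]. Speed limits (degrees/s): [159.86, 159.86, 180, 180, 180, 180, 180].

### API

Orientations are given as [roll, pitch, yaw] about the fixed x, y, z axes, in that order (R = Rz(yaw) Ry(pitch) Rx(roll)).
In Python, from station import robot, fingers, vision, workorder, recognise gives the robot as it stands. Calls block until the motion is done:
- robot.move_to(position, orientation): joint-space move of the TCP to a pose.
- robot.line_to(position, orientation=None, velocity=0.15, f_stop=None): straight line of the TCP; orientation=None keeps the orientation; velocity is the mean speed in m/s. With f_stop (N) it stops when the force on the tool has changed by that much, and returns True; else False.
- robot.move_j(angles): joint-space move.
- fingers.gripper_to(opening, force=None): opening from 0.0 (shut) to 1.0 (fully open); force is the grip in N (None keeps the last); returns when the fingers have stopped.
- robot.pause(seconds).
- robot.inverse_kinematics(position, orientation): joint angles nearest the present ones, or None.
- vision.grab_frame(name): name is "side" or "top" or "wrist"; returns the picture (480x640x3 uint8, red, green, blue); there is no depth.
- vision.calibration(name): a dict with "mtx" (3x3 intrinsics, pixels), "extrinsics" (4x4, takes a point from world to camera coordinates); the wrist camera has in their place "T_tool_cam" (4x4, takes a point from camera to tool coordinates, whose origin is the TCP and whose axes are the flange's). Camera axes: x right, y up, looking along -z (the intrinsics and any distortion apply to the point x, -y, -z); pixel columns grow to the right and rows downward; lengths in m; the calibration is good to about 2 mm. A picture is of the moment at which its call begins: read the wrist's pose just before it. calibration takes no time and is no camera call.
A pose or a line that the arm cannot do raises robot.PlanningError and nothing moves.
- workorder.close_job(): hands the job in; it is judged then, once.
Trained networks look in the newest picture that a camera, given by its name, has taken for a name from the list of things; names that differ only in an ending like _2 or _b are one class to them, and where a whole thing is asked for, a point or a joint stands for the part that bears it (a point fixed in the world has none). Each returns a list of dicts, best first, with "p" (0 to 1); they miss things now and then, are a little off and sometimes report something else, mostly with a low value. They report only what shows in the picture. A call takes as long as a camera call. They do not tell look-alikes from the thing itself.
- recognise(label, camera): "rect" ([centre column, centre row, width, height] in pixels, round what is visible of it).
Readings, each from a call of its own:
- robot.current_time_s(): time.
- robot.current_joint_positions(): joint angles.
- robot.current_dq(): joint speeds.
- robot.current_joint_torque(): joint torques, N m.
- robot.current_tool_pos(): TCP position.
- robot.current_eef_rot(): TCP orientation.
- robot.current_contact_force(): force on the tool from outside, world axes, zero at the start.
- robot.current_torque(): the same for the moment, N m.
- robot.current_finger_gap(): opening from 0.0 (shut) to 1.0 (fully open).
- robot.current_gripper_force(): force on a finger pad.
Only numpy, scipy, OpenCV 4.12 (cv2) and the standard library are available. Lean on these libraries where they do the work, as an engineer would, in place of code of your own. Each camera call takes 0.05 s, during which the arm holds its last target. There are 200 camera calls.

## Working session

There is one attempt and no reset: what is moved stays moved. The work goes in short steps, each a Python script; the robot and the scene stay as the last script left them, time stands still between calls to the robot, and variables do not carry over. Pictures are saved under pics/ and viewed, at most 10 in all, crops included, and the job is handed in when it is done.

```bash
ls; mkdir -p pics
python3 - <<'E'
from station import robot, fingers, vision, workorder, recognise
import cv2,numpy as np
for n in ("top","side"):
    im=vision.grab_frame(n); cv2.imwrite(f"pics/{n}0.png",im[:,:,::-1])
    c=vision.calibration(n); print(n,np.round(c["mtx"],1).tolist(),np.round(c["extrinsics"],4).tolist(),[k for k in c])
    for l in ("stray_jar","low_jar","rack","jar_a","brush_pot","dish","weight"):
        print(l,[(round(d["p"],2),np.round(d["rect"]).tolist()) for d in recognise(l,n)])
print(robot.current_time_s(), robot.current_eef_rot())
E
```

```text
pics
top [[493.1, 0.0, 323.5], [0.0, 493.1, 246.4], [0.0, 0.0, 1.0]] [[0.02, -0.9998, -0.0051, -0.0071], [0.9989, 0.0198, 0.0434, -0.547], [-0.0433, -0.006, 0.999, -1.2567], [0.0, 0.0, 0.0, 1.0]] ['mtx', 'extrinsics']
stray_jar [(0.83, [329.0, 294.0, 23.0, 24.0])]
low_jar [(0.71, [334.0, 208.0, 21.0, 22.0])]
rack [(0.77, [321.0, 211.0, 144.0, 50.0])]
jar_a [(0.93, [291.0, 216.0, 27.0, 29.0]), (0.85, [269.0, 270.0, 31.0, 30.0]), (0.85, [228.0, 266.0, 27.0, 26.0]), (0.79, [375.0, 204.0, 28.0, 18.0]), (0.71, [269.0, 218.0, 16.0, 19.0]), (0.69, [310.0, 213.0, 17.0, 22.0]), (0.6, [355.0, 207.0, 24.0, 24.0])]
brush_pot [(0.68, [164.0, 216.0, 73.0, 48.0])]
dish [(0.6, [465.0, 295.0, 42.0, 39.0])]
weight [(0.8, [451.0, 221.0, 40.0, 26.0])]
side [[439.8, 0.0, 318.1], [0.0, 439.8, 241.6], [0.0, 0.0, 1.0]] [[-0.7192, -0.6946, -0.0164, 0.3921], [0.4801, -0.5139, 0.7109, -0.2947], [-0.5023, 0.5034, 0.7031, -0.5851], [0.0, 0.0, 0.0, 1.0]] ['mtx', 'extrinsics']
stray_jar [(0.92, [367.0, 280.0, 39.0, 46.0]), (0.68, [304.0, 204.0, 30.0, 40.0])]
low_jar [(0.57, [292.0, 220.0, 26.0, 39.0])]
rack [(0.9, [273.0, 243.0, 146.0, 120.0])]
jar_a [(0.93, [252.0, 250.0, 42.0, 48.0]), (0.88, [288.0, 309.0, 38.0, 48.0]), (0.83, [230.0, 268.0, 30.0, 40.0]), (0.65, [306.0, 203.0, 34.0, 39.0]), (0.65, [236.0, 344.0, 50.0, 49.0]), (0.63, [291.0, 220.0, 28.0, 34.0]), (0.62, [366.0, 278.0, 37.0, 44.0]), (0.59, [323.0, 192.0, 27.0, 41.0])]
brush_pot [(0.97, [98.0, 303.0, 129.0, 156.0]), (0.7, [290.0, 220.0, 26.0, 39.0]), (0.51, [365.0, 277.0, 33.0, 52.0]), (0.18, [324.0, 192.0, 26.0, 39.0])]
dish [(0.91, [462.0, 188.0, 50.0, 33.0]), (0.28, [291.0, 220.0, 25.0, 38.0])]
weight [(0.59, [387.0, 169.0, 32.0, 33.0]), (0.38, [291.0, 221.0, 28.0, 36.0])]
0.8 [1.79992162e+02 1.72538857e-03 2.53190107e+01]
```

Run:
```python
import cv2,numpy as np
t=cv2.imread("pics/top0.png")[170:320,190:420]; s=cv2.imread("pics/side0.png")[150:380,190:420]
cv2.imwrite("pics/t1.png",cv2.resize(t,(800,522),interpolation=cv2.INTER_CUBIC))
cv2.imwrite("pics/s1.png",cv2.resize(s,(600,600),interpolation=cv2.INTER_CUBIC))
```

```text
(no output)
```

View pics/t1.png

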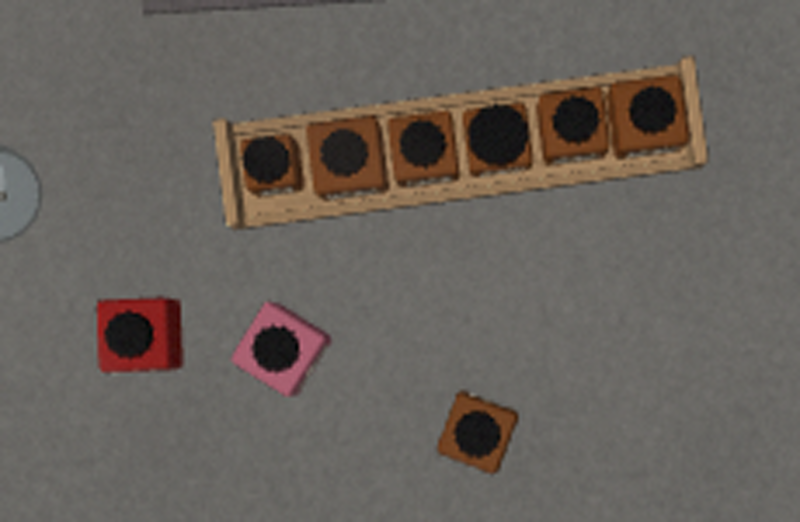

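View pics/s1.png

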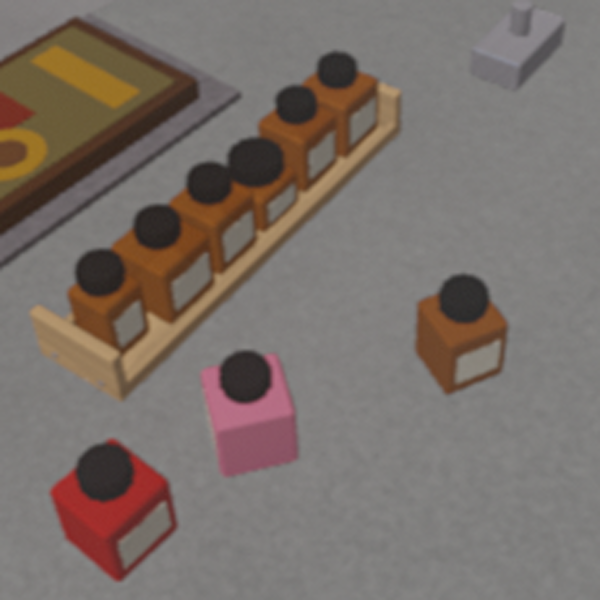

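The top view crop shows the rack with six jars. The low jar is 4th from the robot's left, with the wide lid at full-picture px (333,208). There are three loose jars: amber at (328,294), pink at (269,270) and red at (228,266). The stray jar is amber, so it is the one at (328,294). The pink and red ones are look-alikes. Next I'll measure the rack, lids and stray jar.

```bash
cat > h.py <<'E'
from station import robot, fingers, vision, workorder, recognise
import cv2,numpy as np
from scipy.optimize import minimize
def cam(n):
    c=vision.calibration(n); return np.array(c["mtx"]),np.array(c["extrinsics"])
def proj(P,n):
    K,E=cam(n); q=np.asarray(P,float)@E[:3,:3].T+E[:3,3]; q=q*[1,-1,-1]; q=q@K.T; return q[:,:2]/q[:,2:]
def unproj(px,z,n):
    K,E=cam(n); d=np.linalg.solve(K,[px[0],px[1],1.])*[1,-1,-1]; R=E[:3,:3]; o=-R.T@E[:3,3]; d=R.T@d
    return o+d*(z-o[2])/d[2]
def T(x,y,th,pts):
    c,s=np.cos(th),np.sin(th); p=np.asarray(pts,float); return np.c_[x+c*p[:,0]-s*p[:,1],y+s*p[:,0]+c*p[:,1],p[:,2]]
def hsv(im): return cv2.cvtColor(im,cv2.COLOR_RGB2HSV)
def biggest(m,box=None):
    n,l,st,ce=cv2.connectedComponentsWithStats(m.astype(np.uint8)); i=1+np.argmax(st[1:,4]); return l==i
def hull(p): return cv2.convexHull(np.asarray(p,np.float32))
def lids(im,lo,hi):
    m=np.zeros(im.shape[:2],np.uint8); sub=im[lo[1]:hi[1],lo[0]:hi[0]].max(2)<55; m[lo[1]:hi[1],lo[0]:hi[0]]=sub
    n,l,st,ce=cv2.connectedComponentsWithStats(m); return [(ce[i],st[i,4]) for i in range(1,n) if st[i,4]>60]
def fit(h,n,pts,x0):
    def cost(v):
        q=hull(proj(T(v[0],v[1],v[2],pts),n)); a,_=cv2.intersectConvexConvex(q,h); return cv2.contourArea(q)+cv2.contourArea(h)-2*a
    r=minimize(cost,x0,method="Nelder-Mead",options=dict(initial_simplex=[x0]+[np.add(x0,d) for d in ([.01,0,0],[0,.01,0],[0,0,.05])],xatol=1e-5,fatol=.01,maxiter=600)); return r.x,r.fun/cv2.contourArea(h)
RACK=[(sx*.039,sy*b,z) for sx in(1,-1) for sy in (1,-1) for b,z in ((.176,.0),(.176,.045),(.166,.045))]
E
python3 - <<'E'
from h import *
for n in("top","side"):
    im=cv2.imread(f"pics/{n}0.png")[:,:,::-1].copy(); H=hsv(im)
    m=(H[...,0]>11)&(H[...,0]<22)&(H[...,1]>60)&(H[...,1]<150)&(H[...,2]>110)
    if n=="top": m[:180]=0
    m=cv2.morphologyEx(m.astype(np.uint8),cv2.MORPH_CLOSE,np.ones((3,3)))
    m=cv2.morphologyEx(m,cv2.MORPH_OPEN,np.ones((2,2)))
    _,l,st,ce=cv2.connectedComponentsWithStats(m); print(n,st[1:].tolist())
    if n=="top": m[:,:240]=0;m[:,400:]=0
    else: m[:170]=0;m[:,:195]=0;m[:,350:]=0
    ys,xs=np.nonzero(m)
    p=np.r_[[np.c_[xs+a,ys+b] for a in(-.5,.5) for b in(-.5,.5)]].reshape(-1,2)
    h=hull(p); print(h.reshape(-1,2).tolist()); print(fit(h,n,RACK,[.62,0,.12]))
im=cv2.imread("pics/top0.png")[:,:,::-1].copy()
for c,a in sorted(lids(im,(215,180),(400,310)),key=lambda t:t[0][0]): print(np.round(c,1),a,np.round(unproj(c,.081,"top"),4))
H=hsv(im); m=(H[...,0]<20)&(H[...,1]>110); m=m[275:315,310:350]
ys,xs=np.nonzero(biggest(m)|(im[275:315,310:350].max(2)<55)); r=cv2.minAreaRect(np.c_[xs+310,ys+275].astype(np.float32)); print("stray",r,unproj(r[0],.045,"top"))
h=hull(np.r_[[np.c_[xs+310+a,ys+275+b] for a in(-.5,.5) for b in(-.5,.5)]].reshape(-1,2))
J=[(a*.0235,b*.0235,z) for a in(1,-1) for b in(1,-1) for z in(0,.055)]
s=fit(h,"top",J,[.445,-.02,.4]); print(s, unproj([327.5,294],.075,"top"))
print(robot.tip_reach)
E
```

```text
top [[252, 187, 142, 49, 1788], [302, 214, 2, 6, 12], [536, 224, 97, 81, 4941], [534, 247, 2, 2, 4]]
[[393.5, 217.5], [387.5, 219.5], [275.5, 234.5], [266.5, 235.5], [255.5, 235.5], [254.5, 231.5], [252.5, 216.5], [251.5, 207.5], [251.5, 205.5], [252.5, 204.5], [387.5, 186.5], [389.5, 186.5], [390.5, 187.5], [393.5, 209.5]]
(array([0.63527481, 0.00770406, 0.15254104]), np.float64(0.015130225579149425))
side [[393, 0, 176, 96, 8757], [458, 108, 77, 54, 2409], [541, 109, 12, 7, 51], [202, 173, 2, 3, 6], [203, 183, 142, 121, 1762], [243, 185, 2, 3, 6], [142, 209, 2, 3, 6], [125, 219, 3, 4, 11], [143, 219, 2, 3, 6], [139, 226, 5, 7, 23], [151, 240, 4, 3, 10], [113, 267, 16, 57, 146], [358, 284, 3, 2, 6]]
[[344.5, 187.5], [343.5, 198.5], [342.5, 200.5], [340.5, 202.5], [237.5, 303.5], [234.5, 303.5], [232.5, 302.5], [227.5, 299.5], [214.5, 291.5], [206.5, 286.5], [203.5, 277.5], [202.5, 273.5], [201.5, 175.5], [201.5, 172.5], [203.5, 172.5], [338.5, 182.5], [343.5, 184.5], [344.5, 185.5]]
(array([0.63965887, 0.01294231, 0.15893158]), np.float64(0.42670564657024423))
[226.8 265.6] 135 [0.4926 0.2376 0.081 ]
[266.2 215.5] 136 [0.6167 0.1448 0.081 ]
[268.9 269.7] 129 [0.4847 0.1348 0.081 ]
[288.4 213.3] 133 [0.6231 0.0906 0.081 ]
[311.  210.8] 132 [0.6304 0.0357 0.081 ]
[326.8 294.3] 130 [ 0.428 -0.007  0.081]
[332.9 208.4] 235 [ 0.6374 -0.0176  0.081 ]
[355.2 204. ] 133 [ 0.6491 -0.0719  0.081 ]
[377.2 201.2] 135 [ 0.657  -0.1254  0.081 ]
stray ((326.7260437011719, 293.8972473144531), (18.609542846679688, 18.72658348083496), 20.556045532226562) [ 0.42715731 -0.00680831  0.045     ]
(array([ 0.42695896, -0.00680566,  1.23430608]), np.float64(0.053971261524775736)) [ 0.4285265  -0.00862355  0.075     ]
0.017
```

```bash
cat >> h.py <<'E'
X0,Y0,TH=.6353,.0077,.1525
def W(rx,ry,z): return [float(v) for v in T(X0,Y0,TH,[(rx,ry,z)])[0]]
def inv(p): 
    c,s=np.cos(TH),np.sin(TH); d=np.array(p[:2])-[X0,Y0]; return np.array([c*d[0]+s*d[1],-s*d[0]+c*d[1]])
ORI=[180,0,90+np.degrees(TH)]
E
python3 - <<'E'
from h import *
im=cv2.imread("pics/side0.png")[:,:,::-1].copy(); H=hsv(im)
m=(H[...,0]>11)&(H[...,0]<22)&(H[...,1]>60)&(H[...,1]<150)&(H[...,2]>110)
m=cv2.morphologyEx(m.astype(np.uint8),cv2.MORPH_CLOSE,np.ones((3,3)));m=cv2.morphologyEx(m,cv2.MORPH_OPEN,np.ones((2,2)))
m[:,:200]=0;m[:180]=0;m[:,350:]=0
m[:240,:250]=0
ys,xs=np.nonzero(biggest(m)); h=hull(np.r_[[np.c_[xs+a,ys+b] for a in(-.5,.5) for b in(-.5,.5)]].reshape(-1,2)); print("side",fit(h,"side",RACK,[.62,0,.12]))
b=inv(unproj((311,210.8),.081,"top")); l=inv(unproj((332.9,208.4),.062,"top")); print(b,l)
if abs(b[0])<.008 and abs(l[0])<.008:
    y=b[1]
    robot.move_to(W(0,y,.15),ORI); robot.line_to(W(0,y,.037),velocity=.12); print(robot.current_contact_force())
    fingers.gripper_to(0.0,20); print("gap",robot.current_finger_gap(),robot.current_contact_force())
    print(robot.line_to(W(0,y+.055,.037),velocity=.025,f_stop=7), inv(robot.current_tool_pos()),robot.current_contact_force())
    fingers.gripper_to(1.0); robot.line_to(W(0,inv(robot.current_tool_pos())[1],.13))
im=vision.grab_frame("top"); cv2.imwrite("pics/top1.png",im[:,:,::-1]); print(robot.current_time_s())
E
```

```text
side (array([0.63777221, 0.01265102, 0.1588936 ]), np.float64(0.2980801967186166))
[-0.00063353  0.02836131] [ 0.00034532 -0.02595359]
[-0.16103566 -0.44468247  0.69729274]
gap 0.5483656300347656 [ 0.36036856 -0.46664807  2.52803695]
True [0.00097857 0.05387057] [-0.04732183 -0.55857112  3.61929612]
7.2333
```

Run:
```python
from h import *
y=-.0260
robot.line_to(W(0,y,.13),velocity=.2); robot.line_to(W(0,y,.036),velocity=.12); print(robot.current_contact_force())
fingers.gripper_to(0.0,20); print("gap",robot.current_finger_gap(),robot.current_contact_force())
print(robot.line_to(W(0,y-.055,.036),velocity=.025,f_stop=7), inv(robot.current_tool_pos()),robot.current_contact_force())
fingers.gripper_to(1.0); robot.line_to(W(0,inv(robot.current_tool_pos())[1],.13))
robot.line_to(W(0,.01,.16),velocity=.2)
im=vision.grab_frame("wrist"); cv2.imwrite("pics/w2.png",im[:,:,::-1]); print(robot.current_time_s())
```

```text
[ 0.35568712 -0.09582029 -0.9458767 ]
gap 0.5476109826087806 [ 0.32779746 -0.03912932  4.31139595]
True [ 0.0008643  -0.04339583] [0.16111338 1.32977848 2.95896259]
11.975
```

View pics/w2.png

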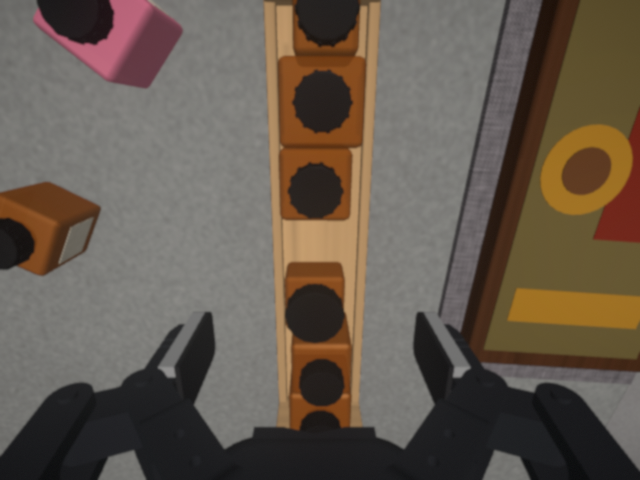

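The wrist view shows the gap open between the jar at (316,190) and the low jar at (315,312), with the rack floor visible in between. Next I'll probe both sides with shut fingers, which presses the rows solid and gives the gap centre.

Run:
```python
from h import *
y=.0052
fingers.gripper_to(0.0,20); robot.line_to(W(0,y,.13),velocity=.2)
print(robot.line_to(W(0,y,.037),velocity=.1,f_stop=8))
r=[]
for s in(1,-1):
    print(robot.line_to(W(0,y+s*.022,.037),velocity=.015,f_stop=8),robot.current_contact_force())
    robot.pause(.3); r.append(inv(robot.current_tool_pos())); print(r[-1],robot.current_contact_force())
    robot.line_to(W(0,y,.037),velocity=.05)
print("mid",(r[0]+r[1])/2,"travel",r[0][1]-r[1][1])
robot.line_to(W(0,y,.16)); print(robot.current_time_s())
```

```text
False
True [ 0.55680116 -0.38195707  2.08683695]
[-7.69481015e-05  1.91001043e-02] [ 0.63144778 -0.32767714  3.44794861]
True [-0.02627559 -0.35892993  0.2510891 ]
[-0.00119033 -0.00675255] [ 0.3456967  -0.4611798   0.07304827]
mid [-0.00063364  0.00617378] travel 0.025852652336301095
18.775
```

Run:
```python
from h import *
y=.0062
robot.line_to(W(0,y,.037),velocity=.2)
for s in(1,-1):
    for k in range(3):
        t=robot.current_time_s()
        f=robot.line_to(W(0,y+s*.022,.037),velocity=.012,f_stop=10)
        print(s,f,inv(robot.current_tool_pos()),robot.current_contact_force(),robot.current_time_s()-t)
        if not f:break
    robot.line_to(W(0,y,.037),velocity=.06)
robot.line_to(W(0,y,.16),velocity=.2)
im=vision.grab_frame("top"); cv2.imwrite("pics/top2.png",im[:,:,::-1]); print(robot.current_time_s())
c=cv2.resize(im[180:240,245:400][:,:,::-1],(800,310),interpolation=cv2.INTER_CUBIC); cv2.imwrite("pics/t2.png",c)
```

```text
1 True [-0.00021237  0.01938105] [ 1.04627516 -0.61300023  0.97200245] 1.5250000000000021
1 True [-0.00026183  0.01908848] [-0.01160763  0.3280863   3.23796072] 0.6165999999999983
1 True [-0.0003381   0.01883561] [-0.47976136  0.08891873  3.31804666] 0.6334000000000017
-1 True [-0.00055632 -0.00697303] [ 1.05990691  0.0581668  -0.57632649] 1.7165999999999997
-1 True [-0.00155615 -0.00718853] [-0.65315053  0.27941058 -0.43105209] 0.6500000000000021
-1 True [-0.00215746 -0.00684758] [ 1.16665452 -0.05870838  0.54550443] 0.6584000000000003
26.875
```

View pics/t2.png

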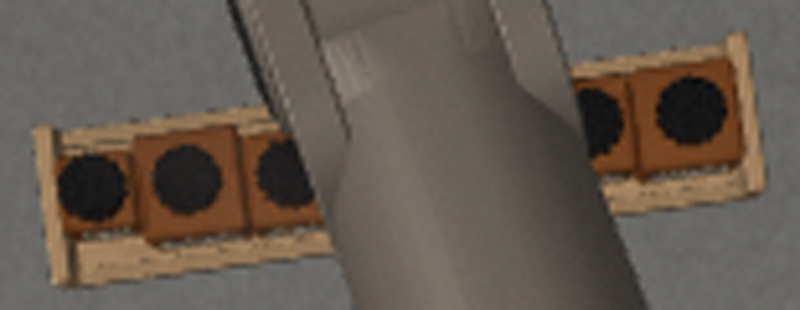

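The rows are solid: repeat pushes don't advance them. The gap centre is at rack y = 6.2 mm. In the picture the left jars touch the left end board and the right jar touches its board at (740,100). Next I'll pick the stray jar, squaring and centring it with a cross-grip first.

Run:
```python
from h import *
S=[.4275,-.007]
fingers.gripper_to(1.0); yw=None
for a in(160.7,-19.3):
    if robot.inverse_kinematics([*S,.032],[180,0,a]) is not None: yw=a;break
print(yw)
robot.move_to([*S,.15],[180,0,yw]); robot.line_to([*S,.032],velocity=.15,f_stop=8)
fingers.gripper_to(0.0,20); print(robot.current_finger_gap()); fingers.gripper_to(1.0)
robot.line_to([*S,.11],velocity=.2); robot.move_to([*S,.11],[180,0,70.7])
robot.line_to([*S,.032],velocity=.15,f_stop=8); fingers.gripper_to(0.0,30); print(robot.current_finger_gap())
robot.line_to([*S,.15],velocity=.2)
robot.line_to(W(0,.0062,.15),ORI,velocity=.2); print(robot.current_tool_pos(),robot.current_time_s())
im=vision.grab_frame("side"); cv2.imwrite("pics/s3.png",cv2.resize(im[100:360,180:420],(600,600*260//240//1)[:2])[:600,:,::-1])
```

```text
160.7
0.5452856433072059
0.5504051308069495
[0.63340558 0.0138517  0.14922642] 35.3167
```

View pics/s3.png

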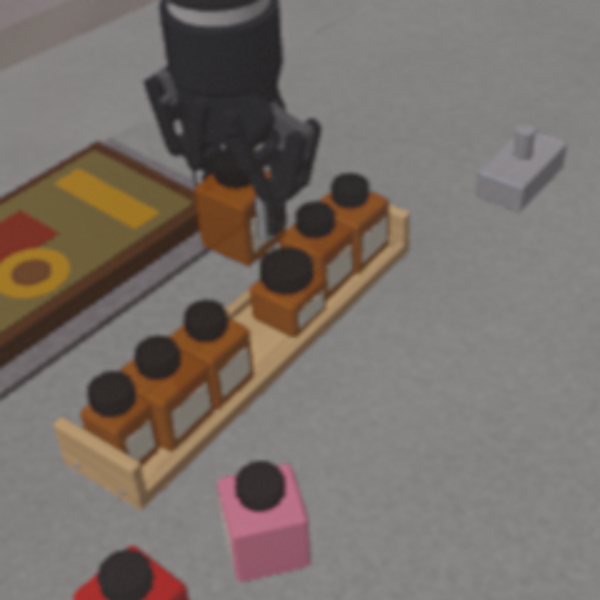

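The jar is held upright above the gap, so I'll lower it.

Run:
```python
from h import *
y=.0062
print(robot.line_to(W(0,y,.105),velocity=.1), inv(robot.current_tool_pos()),robot.current_contact_force())
f=robot.line_to(W(0,y,.037),velocity=.025,f_stop=6)
p=robot.current_tool_pos(); print(f,p,inv(p),robot.current_contact_force(),robot.current_time_s())
```

```text
False [9.44047416e-05 6.21284365e-03] [ 0.42727596 -0.00925301 -1.20916987]
True [0.63443848 0.01382177 0.03900106] [7.84370711e-05 6.18159498e-03] [-0.80857261  0.06538233  5.53339235] 38.4
```

It went down to the floor with no snag. Next I'll release, retreat and check.

Run:
```python
from h import *
robot.line_to(W(0,.0062,.038),velocity=.02,f_stop=6); print(robot.current_tool_pos())
fingers.gripper_to(1.0); robot.line_to(W(0,.0062,.2),velocity=.15); robot.move_to([.40,-.3,.3],[180,0,50])
im=vision.grab_frame("top"); H=cv2.resize(im[170:245,240:400][:,:,::-1],(800,375),interpolation=cv2.INTER_CUBIC); cv2.imwrite("pics/t4.png",H)
for c,a in sorted(lids(im,(245,180),(400,240)),key=lambda t:t[0][0]): print(np.round(c,1),a,np.round(inv(unproj(c,.062 if a>180 else .081,"top")),4))
im=vision.grab_frame("side"); cv2.imwrite("pics/s4.png",cv2.resize(im[150:320,190:360],(600,600),interpolation=cv2.INTER_CUBIC)[:,:,::-1]); print(robot.current_time_s(),robot.current_tool_pos())
```

```text
[0.63465681 0.0138706  0.03906035]
[262.3 215.9] 134 [0.0026 0.1478]
[280.8 214.2] 133 [0.0008 0.1026]
[300.9 213. ] 134 [-0.0028  0.0534]
[320.7 210.9] 130 [-0.0039  0.0049]
[339.8 208.9] 234 [-0.0031 -0.0428]
[358.6 203.3] 135 [ 0.0021 -0.0893]
[378.5 201. ] 137 [ 0.0013 -0.138 ]
41.95 [ 0.40103883 -0.29867     0.29968604]
```

View pics/t4.png

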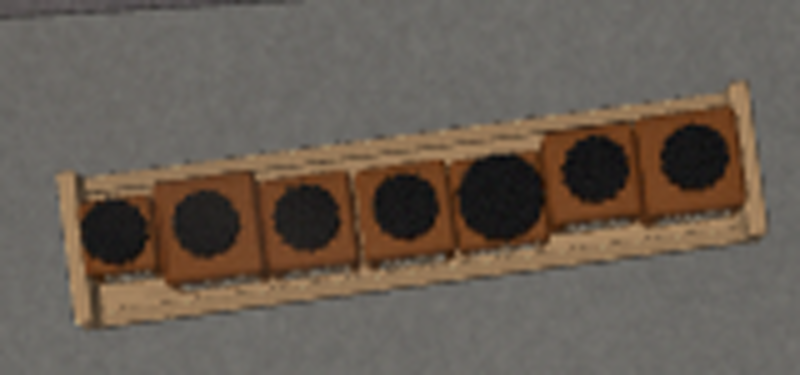

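View pics/s4.png

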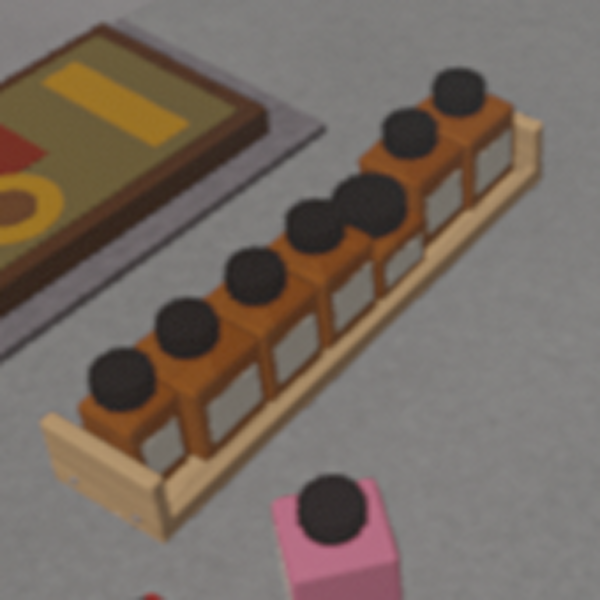

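Both views show all seven jars upright and level in the rack. The stray jar's lid is at (405,207) in the top crop, directly left of the low jar at (502,197), with centres about 48 mm apart and about 4 mm off the middle line. I'm handing it in.

```bash
python3 -c "
from station import workorder
print(workorder.close_job())"
```

```text
the job is handed in; nothing more can be done
None
```

The stray jar is in the rack directly to the left of the low jar. It stands upright and square, with their centres about 48 mm apart; the job was handed in at about 42 s, and no verdict came back.

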